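# Nest the glassware carrier in its wash tote

## Task

The empty white carrier is parked on top of the grey wash tote, lugs up on the rim. Lift it clear by its centre post, turn it half round, set it back and slide it lightly along until its lugs find the grooves, then lower it gently until it is nested fully home and level on the tote's floor, and let go. Never force or drop it, keep it upright, and leave the other things on the bench alone.

Things in the scene. Friction and masses are not known exactly. Their poses are not given: they have to be found in the camera images.
- tote: Grey open wash tote, 226 mm long (its x), 146 mm wide (its y), 75 mm high, fixed to the bench by steel corner angles. Origin at the centre of its underside, z up. Floor and walls 4 mm thick, inside length 218 mm. It does not move.
- tote_rim (a point): Point at the tote's centre, level with its rim, 75 mm up; axes as the tote. Inside each long wall is a grey liner, 10 mm thick, with a flat top at this height, 118 mm free between the two. Each has two upright grooves, 15 mm wide, open on top, 70 mm deep, in facing pairs. The liners' ends stick out through the end walls.
- tote_grooves (a point): Nominal middle of the end pair of grooves: tote x = +72 mm, y = 0, 75 mm up; the other pair is nominally at tote x = -18 mm. The liners and all grooves together were clamped, shifted along tote x by up to 18 mm either way; this shift is NOT in the reported pose and must be felt for. Clamped fast: they do not move during the job.
- carrier_mid (a point): White open carrier: box 170 mm long (its x), 110 wide (its y), 62 high, with a centre post. This point is on the post's axis, 65 mm above the underside; axes as the box, z up. 0.3 to 0.6 kg. At the start it is stacked, turned half round (its +x to the tote's -x), underside 45 mm above the bench. Nested, its +x is along the tote's +x and this point 69 mm above the bench.
- carrier_post (a point): Centre of the top of the carrier's square post, 30 x 30 mm, sides parallel to the box, rising from the box's floor to 130 mm above the underside (68 mm above the box's rim). Grip its upper part from above, across either pair of faces.
- carrier_lugs (a point): Midway between the carrier's end lugs (carrier x = +72 mm, y = 0, 36 mm above the underside). Four lugs, 12 mm square in section, stick 10 mm out of the long sides at this height: this pair, and a pair at x = -18 mm. They stand on the liners' flat tops, or go down the grooves. Resting on the liners the box has 24 mm of play each way along the tote's x, 4 mm along y.
- beaker: A glass beaker, 68 mm across, 85 mm high; loose, standing on the bench; origin at the centre of its underside. To be left alone.
- flask: A conical glass flask, 72 mm across at the foot, 98 mm high; loose, standing on the bench; origin at the centre of its underside. To be left alone.
- vial_jar: A small amber jar, 44 mm across, 70 mm high; loose, standing on the bench; origin at the centre of its underside. To be left alone.
- stopper_case: A flat blue case, 90 x 50 x 30 mm; loose, standing on the bench; origin at the centre of its underside. To be left alone.
- wash_bottle: A white wash bottle, 60 mm across, 150 mm high; loose, standing on the bench; origin at the centre of its underside. To be left alone.
Not all that is in view belongs to the job. What is shaped like the part that bears carrier_mid but orange or yellow is not meant.

How it is judged:
By the outcome, as a careful person would: the job done as asked, in the order asked, and still so for the second after the job is handed in, with the robot touching nothing.
It also fails if it takes over 72 s, if anything falls off the work surface, if the arm or the gripper's body presses on something with over 40 N, if the wrist force passes 120 N, or if a joint passes its speed limit or range.

## Robot

A 7-joint arm with a two-finger parallel gripper is mounted at the origin on the work surface. World frame = base frame: x ahead of the robot, y to its left, z up, the work surface at z = 0. Lengths are in mm, angles in rad, forces in N, time in s.
With the tool pointing down it reaches from about 400 to 875 mm from the base axis. Payload 4.4 kg.
Tool frame: the origin (TCP) lies at the very end of the fingers, on their centre line; the grasp point (between the pads) lies 19 mm behind it; z points along the fingers, y is the direction in which the jaws open and shut (so a half turn about z gives the same grasp; the last joint's range is limited). The gripper opens to 85 mm and grips with 20 to 120 N. Pads are 22 mm wide; open, the fingers measure 114 mm over their backs; the gripper's body (76 mm by 85 mm) begins 54 mm behind the grasp point. The pads swing forward as they close: fully open they stand 13 mm farther back than shut.
Start: joints at [1.281, 0.628, 0.038, 1.517, -0.027, 0.996, -0.02], TCP at [144.286, -633.798, 231.313] pointing down, gripper open.
Joint ranges: [-3.06, 3.06], [-0.37, 2.12], [-1.25, 1.32], [0.18, 2.47], [-1.1, 4.24], [0.23, 1.98], [-2.94, 2.94]. Speed limits (rad/s): [2.57, 2.57, 3.14, 3.14, 3.14, 3.14, 3.14].

## Interface

Orientations are given as [roll, pitch, yaw] about the fixed x, y, z axes, in that order (R = Rz(yaw) Ry(pitch) Rx(roll)).
In Python, from cell import ctrl gives the robot as it stands.
- The arm moves only by the shell command python3 -m crank 'ROWS' [OPENING]. ROWS is JSON, a list that holds one entry, the list of rows, each a list of 6 numbers: the shift along the tool's x, y, z in units of 30 mm (1.0 is 30 mm), then the turn, a rotation vector about the tool's x, y, z in units of 6 degrees (1.0 is 6 degrees). In form: [[[tx, ty, tz, rx, ry, rz], ...]]. A call has 1 to 12 rows; each row shifts and turns the pose as measured when the row begins, along the tool's axes as they then stand; what a row does not reach is not made up. A row lasts 1/12 s, in which the tool goes at most 41.7 mm and 7.16 degrees, less where a joint would pass 70% of its speed; a pose out of reach is approached as far as the arm can. A call is refused whole if a number of a shift passes 1 or a number of a turn 1, either way. A call with a gripper value outside its range is refused whole. OPENING is the gripper command: -1 is fully open, 1 is shut, values between are in proportion, set as the call begins (- or left out, the last holds). The fingers move at their own pace and stop on an object; the grip force is fixed at half the most. Time passes only in rows, so rows that do not move let the fingers close. It gives the time, the measured TCP pose, the force and the opening at its end, in the units of the state.
- ctrl.read_state(): the state, without advancing time (a new reading comes with each control period).
- ctrl.get_image(name): name is "scene" or "top"; returns a dict with "color" (384x512x3 uint8, red, green, blue), "depth" (384x512 float32, mm along the optical axis (not along the pixel's ray), 0 where there is no reading), "camera_matrix" (3x3 intrinsics, pixels), "R" (3x3) and "t" (3): a world point X has camera coordinates R X + t. Camera axes: x right, y down, z forward; pixel columns grow to the right and rows downward; lengths in mm; the calibration is good to about 2 mm. A picture is of the moment at which its call begins.
- ctrl.finish_job(): hands the job in, once; it reports no verdict.
Trained networks look in a picture, given as the dict that the camera call returned (one of the last four; its "shot" number tells which), for a name from the list of things; names that differ only in an ending like _2 or _b are one class to them, and where a whole thing is asked for, a point or a joint stands for the part that bears it (a point fixed in the world has none). Each returns a list of dicts, best first, with "conf" (0 to 1); they miss things now and then, are a little off and sometimes report something else, mostly with a low value. They report only what shows in the picture. A call takes as long as a camera call. They do not tell look-alikes from the thing itself.
- ctrl.search_frame(query, picture): "extent" ([centre column, centre row, width, height] in pixels, round what is visible of it).
The state is a dict: "clock": time; "qpos": joint angles; "qd": joint speeds; "tau": joint torques, N m; "eef_pos": TCP position; "tool_rot": TCP orientation; "force": force on the tool from outside, world axes, zero at the start; "torque": the same for the moment, N m; "width": finger opening in mm.
Only numpy, scipy, OpenCV 4.12 (cv2) and the standard library are available. Lean on these libraries where they do the work, as an engineer would, in place of code of your own. Each camera call takes 0.05 s, during which the arm holds its last target. There are 200 camera calls.

## Working session

There is one attempt and no reset: what is moved stays moved. The work goes in short steps, Python scripts to look and compute and a shell command to move; the robot and the scene stay as the last step left them, time stands still between calls to the robot, and variables do not carry over. Pictures are saved under pics/ and viewed, about 8 in all and at most 12, crops included, and the job is handed in when it is done.

```bash
mkdir -p pics; ls; python3 - <<'E'
from cell import ctrl
import cv2,numpy as np
s=ctrl.read_state();print({k:np.round(v,3).tolist() for k,v in s.items()})
out=[]
for n in("scene","top"):
    p=ctrl.get_image(n);im=p["color"][:,:,::-1].copy()
    print(n,np.round(p["camera_matrix"],1).tolist(),np.round(p["R"],3).tolist(),np.round(p["t"],1).tolist())
    for q in("tote","carrier_mid","carrier_post","beaker","flask","vial_jar","stopper_case","wash_bottle"):
        for d in ctrl.search_frame(q,p)[:3]: print(q,round(d["conf"],2),np.round(d["extent"]).tolist())
    np.savez(f"{n}0.npz",**{k:p[k] for k in("color","depth","camera_matrix","R","t")})
    cv2.imwrite(f"pics/{n}0.png",im)
E
```

```text
pics
{'clock': 0.0, 'qpos': [1.281, 0.629, 0.038, 1.518, -0.027, 0.996, -0.02], 'qd': [-0.0, -0.001, 0.001, 0.001, 0.002, 0.001, 0.001], 'tau': [0.001, -56.34, 1.227, -19.345, 0.011, 0.01, -0.0], 'eef_pos': [144.142, -633.164, 230.374], 'tool_rot': [-3.14, 0.0, 0.224], 'force': [-0.071, -0.474, -0.046], 'torque': [-0.008, -0.024, 0.029], 'width': 85.2}
scene [[466.7, 0.0, 254.1], [0.0, 466.7, 192.5], [0.0, 0.0, 1.0]] [[-0.047, 0.999, -0.005], [0.79, 0.034, -0.612], [-0.612, -0.033, -0.791]] [-114.5, -345.1, 1861.7]
tote 0.74 [216.0, 212.0, 56.0, 73.0]
carrier_mid 0.95 [161.0, 145.0, 50.0, 39.0]
carrier_mid 0.85 [284.0, 169.0, 57.0, 50.0]
carrier_mid 0.84 [214.0, 203.0, 39.0, 57.0]
carrier_post 0.75 [162.0, 149.0, 57.0, 40.0]
carrier_post 0.67 [217.0, 206.0, 41.0, 58.0]
carrier_post 0.66 [284.0, 167.0, 58.0, 55.0]
beaker 0.66 [266.0, 212.0, 19.0, 29.0]
flask 0.6 [171.0, 217.0, 16.0, 33.0]
vial_jar 0.71 [179.0, 189.0, 13.0, 26.0]
stopper_case 0.88 [244.0, 270.0, 34.0, 22.0]
wash_bottle 0.68 [338.0, 177.0, 22.0, 35.0]
wash_bottle 0.37 [216.0, 214.0, 54.0, 74.0]
top [[434.0, 0.0, 253.8], [0.0, 434.0, 187.3], [0.0, 0.0, 1.0]] [[-0.016, -1.0, -0.024], [-0.994, 0.018, -0.107], [0.107, 0.022, -0.994]] [158.0, 522.4, 1223.6]
tote 0.78 [300.0, 178.0, 58.0, 88.0]
tote 0.33 [346.0, 206.0, 17.0, 18.0]
carrier_mid 0.72 [225.0, 252.0, 74.0, 71.0]
carrier_mid 0.69 [382.0, 272.0, 73.0, 51.0]
carrier_mid 0.66 [301.0, 180.0, 42.0, 65.0]
carrier_post 0.87 [300.0, 179.0, 41.0, 66.0]
carrier_post 0.75 [379.0, 274.0, 68.0, 48.0]
carrier_post 0.68 [226.0, 253.0, 75.0, 68.0]
beaker 0.94 [242.0, 182.0, 22.0, 24.0]
flask 0.7 [348.0, 171.0, 26.0, 27.0]
flask 0.47 [300.0, 180.0, 51.0, 63.0]
vial_jar 0.57 [345.0, 206.0, 21.0, 13.0]
stopper_case 0.87 [266.0, 118.0, 28.0, 22.0]
wash_bottle 0.91 [162.0, 235.0, 33.0, 25.0]
wash_bottle 0.36 [300.0, 180.0, 46.0, 68.0]
```

```bash
python3 - <<'E'
import cv2,numpy as np
a=cv2.imread("pics/top0.png")[110:310,140:440];b=cv2.imread("pics/scene0.png")[130:300,130:370]
cv2.imwrite("pics/a.png",cv2.resize(a,(800,533),interpolation=cv2.INTER_CUBIC))
cv2.imwrite("pics/b.png",cv2.resize(b,(800,567),interpolation=cv2.INTER_CUBIC))
E
```

```text
(no output)
```

View pics/a.png

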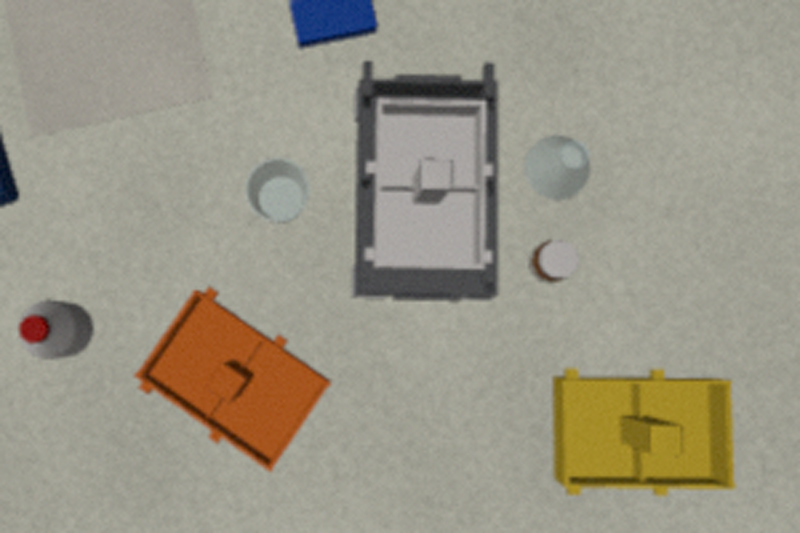

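View pics/b.png

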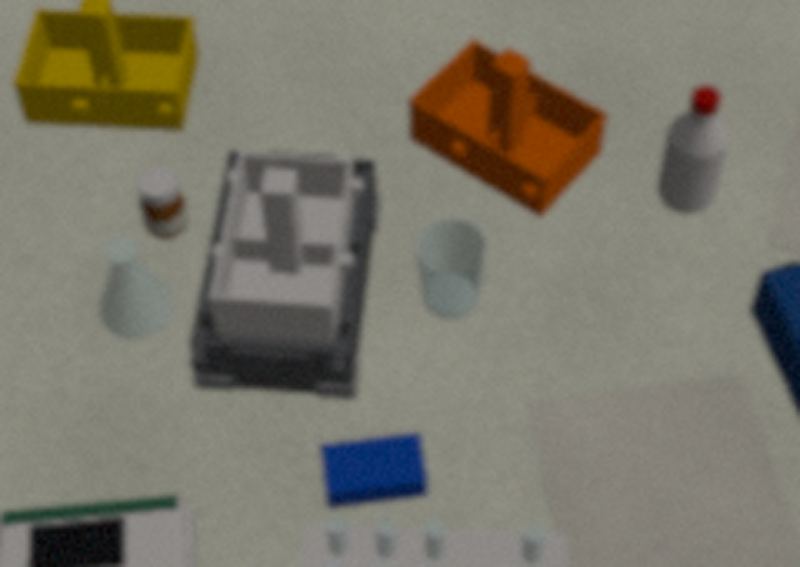

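The pictures show the white carrier stacked on the grey tote (top crop: post top near (436,170), lugs at y≈170 and 255). Its end lugs face the robot, so tote +x points along world +x. The beaker, flask and jar stand beside the tote. Next I measure from depth.

```bash
cat > h.py <<'E'
import numpy as np,cv2
def cloud(p):
    K=p["camera_matrix"];d=p["depth"].astype(float);v,u=np.indices(d.shape)
    c=np.stack([(u-K[0,2])/K[0,0]*d,(v-K[1,2])/K[1,1]*d,d],-1)
    X=(c-p["t"])@p["R"]; X[d==0]=np.nan
    return X
E
python3 - <<'E'
from h import *
for n in("top","scene"):
    p=np.load(n+"0.npz");X=cloud(p);C=p["color"].astype(int)
    print(n)
    sub=np.zeros(X.shape[:2],bool)
    if n=="top": sub[128:228,268:334]=1
    else: sub[170:255,185:248]=1
    Z=X[...,2]
    print("bench z",np.nanmedian(Z[~sub]))
    for nm,lo,hi in(("post",167,185),("crim",100,114),("rim",68,82)):
        m=sub&(Z>lo)&(Z<hi); P=X[m]
        r=cv2.minAreaRect(P[:,:2].astype(np.float32))
        print(nm,m.sum(),P.mean(0).round(1),"min",P.min(0).round(1),"max",P.max(0).round(1),r)
    m=sub&(Z>20); white=m&(C.min(-1)>115)
    r=cv2.minAreaRect(X[m][:,:2].astype(np.float32));print("all",r)
p=np.load("top0.npz");X=cloud(p)
for q,(u,v) in dict(beaker=(242,182),flask=(348,171),jar=(345,206),case=(266,118)).items(): print(q,X[v,u].round(0))
# height map for liners (rows = world x)
for v in range(128,226,2): print(v,' '.join('%4.0f'%(z) for z in X[v,272:330:2,2]))
E
```

```text
top
bench z 0.03488853134386066
post 135 [537.4  20.2 174.6] min [523.    6.3 167. ] max [552.2  35.  180. ] ((537.7984619140625, 20.728029251098633), (27.776897430419922, 29.07583999633789), 87.9293212890625)
crim 391 [541.7  16.2 106.3] min [449.5 -37.4 100.1] max [626.9  78.  113.6] ((538.6617431640625, 19.509166717529297), (110.261962890625, 174.226318359375), 87.7566146850586)
rim 1049 [549.3  21.6  74.9] min [421.3 -56.8  68. ] max [673.9  96.6  81.8] ((546.4028930664062, 19.7747802734375), (146.43682861328125, 250.73013305664062), 87.9205551147461)
all ((546.5066528320312, 20.543621063232422), (148.17779541015625, 250.77545166015625), 88.01261901855469)
scene
bench z 1.3357928676339799
post 95 [542.4  19.1 175.1] min [523.7   4.2 167.2] max [557.2  34.2 181.9] ((540.90380859375, 19.585922241210938), (29.756567001342773, 33.2565803527832), 86.71458435058594)
crim 350 [539.8  19.1 106.4] min [447.3 -39.7 100.1] max [628.7  77.1 113.8] ((538.2764892578125, 19.119136810302734), (111.68286895751953, 178.17396545410156), 87.8419189453125)
rim 903 [571.   23.1  75.2] min [419.1 -57.4
[... 6934 characters left out ...]
   9    8    5    4    9    5    5    7    3    4    2    6    7    4   -2    6   58   61   68    2   -1
218   22   76    2    6    7    3    3    5    9    6    3   -0    1    7    7    4    2   -2    9    9    6    4    7    5    5   24   64    1    1
220   19   50   54   56   58   60   69   67   73   76   72   76   75   75   72   73   75   75   73   81   72   75   77   73   74   75   74    4   -0
222    3    2    1   -3    3    1   -1    3   73   73   72   70   72   72   77   66   65   69   70   75   20   18   19   22   24   18   18    1    0
224   -2   -6   -2   -4   -4   -5    1    6    5    1    2    4   -2   -0   -6   -3   -1   -1    0    5   -1    3   -1   -0    2   -1   -2   -3   -0
```

```bash
cat >> h.py <<'E'
def onplane(p,z,u,v):
    K=p["camera_matrix"];R=p["R"];C=-R.T@p["t"]
    d=np.stack([(u-K[0,2])/K[0,0],(v-K[1,2])/K[1,1],np.ones_like(u,float)],-1)@R
    return C+d*((z-C[2])/d[...,2])[...,None]
E
python3 - <<'E'
from h import *
p=np.load("top0.npz");X=cloud(p);Z=X[...,2]
v,u=np.indices(Z.shape);W=onplane(p,75,u.astype(float),v.astype(float))
yaw=np.deg2rad(-2.05);c,s=np.cos(yaw),np.sin(yaw)
o=np.array([546.5,20])
L=lambda P:np.stack([(P[...,0]-o[0])*c+(P[...,1]-o[1])*s,-(P[...,0]-o[0])*s+(P[...,1]-o[1])*c],-1)
w=L(W)
# profile of height along local x, for liner strips y=+-64 and end walls
for nm,y0,y1 in(("linL",61,67),("linR",-67,-61),("outL",69.5,72),("outR",-72,-69.5),("mid",-30,30)):
    print(nm)
    m=(w[...,1]>y0)&(w[...,1]<y1)&(abs(w[...,0])<150)
    xs=w[m][:,0];zs=Z[m];b=np.arange(-135,140,3)
    h=[np.nanmedian(zs[(xs>=a)&(xs<a+3)]) if ((xs>=a)&(xs<a+3)).any() else np.nan for a in b]
    print(' '.join(f"{a}:{k:.0f}" for a,k in zip(b,h)))
E
```

```text
linL
-135:-1 -132:-2 -129:0 -126:22 -123:54 -120:75 -117:2 -114:4 -111:3 -108:68 -105:75 -102:76 -99:78 -96:75 -93:76 -90:75 -87:81 -84:81 -81:81 -78:78 -75:79 -72:75 -69:74 -66:77 -63:78 -60:77 -57:76 -54:77 -51:78 -48:76 -45:74 -42:78 -39:71 -36:75 -33:74 -30:77 -27:75 -24:76 -21:76 -18:38 -15:4 -12:8 -9:29 -6:55 -3:78 0:77 3:77 6:79 9:81 12:78 15:81 18:75 21:76 24:79 27:76 30:75 33:73 36:76 39:75 42:77 45:74 48:75 51:77 54:75 57:75 60:77 63:77 66:78 69:76 72:72 75:5 78:25 81:37 84:65 87:73 90:77 93:75 96:78 99:74 102:75 105:74 108:76 111:72 114:76 117:77 120:74 123:73 126:1 129:2 132:-1 135:2 138:0
linR
-135:1 -132:-2 -129:0 -126:19 -123:40 -120:75 -117:35 -114:35 -111:37 -108:61 -105:77 -102:77 -99:75 -96:75 -93:76 -90:74 -87:87 -84:85 -81:90 -78:89 -75:87 -72:73 -69:75 -66:74 -63:76 -60:76 -57:74 -54:74 -51:76 -48:73 -45:75 -42:79 -39:75 -36:74 -33:76 -30:74 -27:75 -24:75 -21:77 -18:30 -15:32 -12:34 -9:36 -6:50 -3:68 0:75 3:73 6:88 9:88 12:85 15:87 18:73 21:73 24:74 27:79 30:75 33:73 36:75 39:78 42:77 45:73 48:74 51:77 54:75 57:73 60:77 63:75 66:74 69:73 72:35 75:28 78:36 81:48 
[... 1282 characters left out ...]
105:77 108:-1 111:-3 114:5 117:-5 120:-1 123:-2 126:2 129:-2 132:0 135:2 138:-1
mid
-135:0 -132:0 -129:0 -126:72 -123:72 -120:75 -117:73 -114:4 -111:5 -108:4 -105:4 -102:5 -99:4 -96:46 -93:107 -90:106 -87:48 -84:49 -81:49 -78:48 -75:48 -72:49 -69:49 -66:50 -63:49 -60:50 -57:49 -54:50 -51:49 -48:49 -45:49 -42:48 -39:49 -36:49 -33:50 -30:50 -27:52 -24:53 -21:75 -18:110 -15:139 -12:161 -9:170 -6:114 -3:150 0:174 3:173 6:170 9:169 12:166 15:170 18:111 21:50 24:50 27:50 30:49 33:49 36:48 39:49 42:49 45:49 48:48 51:49 54:49 57:49 60:48 63:49 66:49 69:63 72:78 75:94 78:106 81:107 84:4 87:5 90:20 93:34 96:50 99:63 102:75 105:73 108:72 111:0 114:-1 117:0 120:-0 123:1 126:0 129:-0 132:-0 135:-0 138:-0
```

Grooves show in depth at about local -11.5 and +79.5, and the tote spans about -120 to +106. That puts the shift near +14 mm, so the nested carrier should sit at world x ≈ 553. This is only a guide, and I'll still feel for the grooves. Moving to the post now.

```bash
python3 -m crank '[[[1,0,0,0,0,0.83],[1,0,0,0,0,0.83],[1,0,0,0,0,0.82],[0.4,-1,0,0,0,0],[0.4,-1,0,0,0,0],[0.4,-1,0,0,0,0],[0.4,-1,0,0,0,0],[0.4,-1,0,0,0,0],[0.4,-1,0,0,0,0],[0.4,-1,0,0,0,0],[0.4,-1,0,0,0,0],[0.4,-1,0,0,0,0]]]' -1; python3 -c "
from cell import ctrl;s=ctrl.read_state();print(s['qpos'],s['eef_pos'],s['tool_rot'])"
```

```text
clock: 1.9
eef_pos: [358.3, -355.8, 228.2]
tool_rot: [3.133, 0.002, -0.065]
force: [0.5, -0.1, 0.5]
width: 85.3
[ 0.63468516  0.42619935  0.12078856  1.92571198 -0.05879235  0.78890324
 -0.85000255] [ 358.30047015 -355.84161967  228.24312336] [ 3.13251414e+00  1.69723978e-03 -6.52233522e-02]
```

```bash
python3 -m crank '[[[0.5,-1,0,0,0,-0.2],[0.5,-1,0,0,0,0],[0.5,-1,0,0,0,0],[0.5,-1,0,0,0,0],[0.5,-1,0,0,0,0],[0.5,-1,0,0,0,0],[0.5,-1,0,0,0,0],[0.5,-1,0,0,0,0],[0.5,-1,0,0,0,0],[0.5,-1,0,0,0,0],[0.5,-1,0,0,0,0],[0.3,-0.6,0,0,0,0]]]' -1; python3 -m crank '[[[0,0,0,0,0,0],[0,0,0,0,0,0]]]'; python3 -c "
from cell import ctrl;s=ctrl.read_state();print(s['qpos'],s['eef_pos'],s['tool_rot'])"
```

```text
clock: 2.9
eef_pos: [557.2, 5.3, 228.2]
tool_rot: [3.133, -0.007, -0.041]
force: [1.2, 0.1, 0.0]
width: 85.2
clock: 3.07
eef_pos: [559.6, 12.3, 228.1]
tool_rot: [3.136, -0.009, -0.031]
force: [0.1, -0.4, 0.5]
width: 85.5
[-0.12553942  0.49855927  0.07340607  1.78653462 -0.0379944   0.84991715
 -1.63789982] [559.63821768  12.32399474 228.08522323] [ 3.13582564 -0.00863385 -0.03086432]
```

```bash
python3 -m crank '[[[-0.35,-0.12,0,0.05,-0.08,0.05],[-0.35,-0.12,0,0,0,0],[0,0,0,0,0,0],[0,0,0.6,0,0,0],[0,0,0.6,0,0,0],[0,0,0.6,0,0,0]]]' -1; python3 -m crank '[[[0,0,0,0,0,0],[0,0,0,0,0,0]]]'; python3 - <<'E'
from cell import ctrl
import cv2,numpy as np
s=ctrl.read_state();print(s['eef_pos'],s['tool_rot'])
p=ctrl.get_image("scene");cv2.imwrite("pics/c.png",cv2.resize(p["color"][150:260,160:290,::-1],(780,660)[:2] if 0 else (700,592),interpolation=cv2.INTER_CUBIC))
E
```

```text
clock: 3.57
eef_pos: [536.9, 13.7, 177.0]
tool_rot: [3.14, -0.006, -0.047]
force: [0.8, 0.8, 0.3]
width: 85.4
clock: 3.73
eef_pos: [533.7, 10.6, 174.7]
tool_rot: [3.138, 0.001, -0.051]
force: [-0.4, 0.6, 0.4]
width: 85.3
[533.74874971  10.64160477 174.70777587] [ 3.13829410e+00  5.50648626e-04 -5.11583958e-02]
```

View pics/c.png

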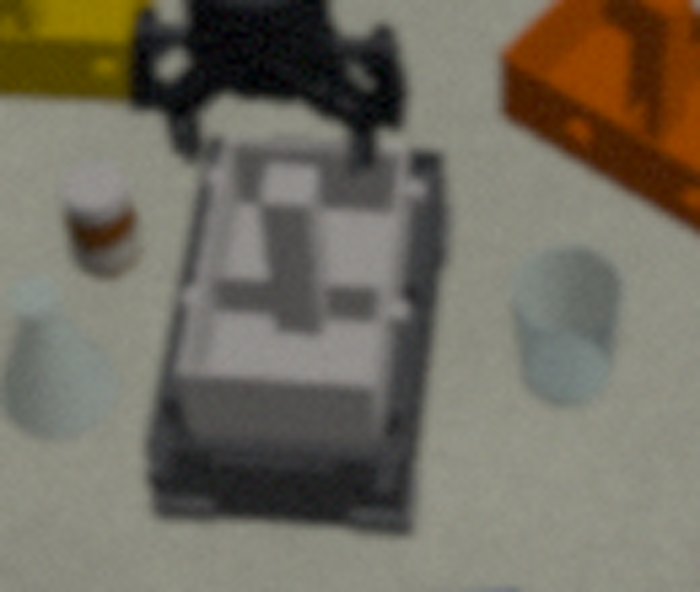

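The fingers straddle the post (post top near (290,185), tips near (185,155) and (365,160)), but the tool is about 9 mm off in y and 5 mm in x. I'll correct that, then descend.

```bash
python3 -m crank '[[[0.08,-0.16,0,0.03,0,-0.07],[0.08,-0.16,0,0,0,-0.07],[0,0,0,0,0,0],[0,0,0,0,0,0]]]' -1; python3 -m crank '[[[0,0,0,0,0,0]]]'
```

```text
clock: 4.12
eef_pos: [541.2, 19.8, 178.0]
tool_rot: [-3.141, -0.004, -0.037]
force: [0.4, 0.2, -0.5]
width: 85.5
clock: 4.2
eef_pos: [541.8, 20.2, 178.6]
tool_rot: [-3.141, -0.006, -0.037]
force: [-0.2, 0.6, -0.7]
width: 85.3
```

```bash
python3 -m crank '[[[-0.08,0,0.45,0,-0.04,0],[0,0,0.45,0,0,0],[0,0,0.45,0,0,0],[0,0,0,0,0,0],[0,0,0,0,0,0]]]' -1; python3 -m crank '[[[0,0,0,0,0,0]]]'
```

```text
clock: 4.62
eef_pos: [541.6, 20.9, 139.3]
tool_rot: [-3.14, -0.007, -0.035]
force: [-0.1, 0.2, 0.7]
width: 85.4
clock: 4.7
eef_pos: [541.5, 20.9, 139.6]
tool_rot: [-3.14, -0.007, -0.035]
force: [1.0, 1.5, -0.6]
width: 85.6
```

```bash
python3 -m crank '[[[-0.08,0,0.05,0,-0.06,0],[0,0,0,0,0,0]]]' -1;  python3 -m crank '[[[0,0,0,0,0,0],[0,0,0,0,0,0],[0,0,0,0,0,0],[0,0,0,0,0,0],[0,0,0,0,0,0],[0,0,0,0,0,0]]]' 1; python3 -m crank '[[[0,0,0,0,0,0],[0,0,0,0,0,0]]]'
```

```text
clock: 4.87
eef_pos: [539.7, 21.1, 139.3]
tool_rot: [-3.14, -0.002, -0.035]
force: [0.1, -0.0, -0.9]
width: 85.5
clock: 5.37
eef_pos: [541.1, 20.1, 141.4]
tool_rot: [-3.141, -0.006, -0.036]
force: [-0.1, 0.3, -2.9]
width: 29.3
clock: 5.53
eef_pos: [541.1, 20.1, 141.4]
tool_rot: [-3.141, -0.006, -0.036]
force: [-0.3, -1.3, 0.8]
width: 29.2
```

Gripped at 29 mm, as expected for the post. Lifting straight up.

```bash
python3 -m crank '[[[0,0,-0.1,0,0,0],[0,0,-0.2,0,0,0],[0,0,-0.3,0,0,0],[0,0,-0.4,0,0,0],[0,0,-0.4,0,0,0],[0,0,-0.4,0,0,0],[0,0,-0.3,0,0,0],[0,0,-0.2,0,0,0],[0,0,0,0,0,0],[0,0,0,0,0,0]]]'; python3 -m crank '[[[0,0,0,0,0,0],[0,0,0,0,0,0]]]'; python3 - <<'E'
from cell import ctrl
import numpy as np,cv2
from h import *
s=ctrl.read_state();print(s['force'],s['torque'],s['qpos'][6])
p=ctrl.get_image("scene");X=cloud(p);Z=X[...,2]
im=p["color"][:,:,::-1];cv2.imwrite("pics/d.png",cv2.resize(im[130:260,150:300],(690,598),interpolation=cv2.INTER_CUBIC))
E
```

```text
clock: 6.37
eef_pos: [537.7, 21.6, 215.1]
tool_rot: [-3.139, 0.001, -0.035]
force: [0.6, 0.9, -3.0]
width: 29.5
clock: 6.53
eef_pos: [537.2, 21.6, 214.5]
tool_rot: [-3.14, 0.002, -0.035]
force: [-0.1, 0.2, -3.7]
width: 29.2
[-0.14073831  0.1635453  -3.7403109 ] [-0.0075388   0.00620396 -0.02708056] -1.650622867912675
```

View pics/d.png

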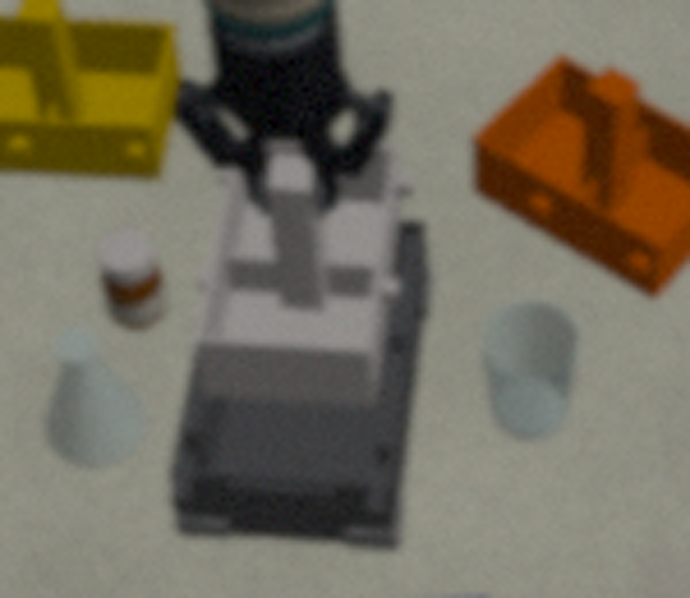

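The carrier is clear of the tote and level, weighing about 3.7 N (0.38 kg). Now the half turn, in the positive yaw direction.

```bash
python3 -m crank '[[[0,0,0,0,0,-0.3],[0,0,0,0,0,-0.6],[0,0,0,0,0,-1],[0,0,0,0,0,-1],[0,0,0,0,0,-1],[0,0,0,0,0,-1],[0,0,0,0,0,-1],[0,0,0,0,0,-1],[0,0,0,0,0,-1],[0,0,0,0,0,-1],[0,0,0,0,0,-1],[0,0,0,0,0,-1]]]'; python3 -c "
from cell import ctrl;print(ctrl.read_state()['qpos'][6])"
```

```text
clock: 7.58
eef_pos: [532.6, 20.8, 206.8]
tool_rot: [-3.126, 0.007, 1.16]
force: [0.2, -0.0, -2.5]
width: 29.3
-0.6764657949431095
```

```bash
python3 -m crank '[[[0,0,-0.05,0,0,-1],[0,0,-0.05,0,0,-1],[0,0,-0.05,0,0,-1],[0,0,-0.05,0,0,-1],[0,0,-0.05,0,0,-1],[0,0,-0.05,0,0,-1],[0,0,-0.05,0,0,-1],[0,0,-0.05,0,0,-1],[0,0,-0.05,0,0,-1],[0,0,-0.05,0,0,-1],[0,0,-0.05,0,0,-1],[0,0,-0.05,0,0,-1]]]'; python3 -c "
from cell import ctrl;print(ctrl.read_state()['qpos'][6])"
```

```text
clock: 8.58
eef_pos: [528.7, 17.2, 217.6]
tool_rot: [-3.121, -0.025, 2.477]
force: [-0.2, -0.4, -4.1]
width: 29.1
0.4213072427408651
```

```bash
cat > go.py <<'E'
import sys,numpy as np
from scipy.spatial.transform import Rotation as Q
from cell import ctrl
s=ctrl.read_state();x,y,z=map(float,sys.argv[1:4])
R=Q.from_euler('xyz',s['tool_rot']);T=Q.from_euler('xyz',[np.pi,0,float(sys.argv[4]) if len(sys.argv)>4 else 3.1058])
print("shift",np.round(R.inv().apply(np.array([x,y,z])-s['eef_pos'])/30,3),"turn",np.round(np.rad2deg((R.inv()*T).as_rotvec())/6,3),"F",np.round(s['force'],1),"M",np.round(s['torque'],2),"q7",round(s['qpos'][6],2),"tilt",np.round(np.rad2deg((T.inv()*R).as_rotvec()[:2]),2))
E
python3 -m crank '[[[0,0,0,0,0,-1],[0,0,0,0,0,-1],[0,0,0,0,0,-1],[0,0,0,0,0,-1],[0,0,0,0,0,-0.7],[0,0,0,0,0,-0.4],[0,0,0,0,0,-0.2],[0,0,0,0,0,0],[0,0,0,0,0,0]]]'; python3 go.py 540 20 210
```

```text
clock: 9.33
eef_pos: [526.4, 13.4, 212.4]
tool_rot: [-3.137, -0.042, 3.058]
force: [0.1, 0.2, -2.6]
width: 29.3
shift [-0.435  0.257  0.062] turn [-0.031 -0.405 -0.456] F [ 0.1  0.2 -2.6] M [ 0.03 -0.08 -0.03] q7 0.9 tilt [0.18 2.43]
```

```bash
python3 -m crank '[[[-0.2,0.12,0,-0.03,-0.2,-0.22],[-0.2,0.12,0,0,-0.2,-0.22],[0,0,0,0,0,0],[0,0,0,0,0,0],[0,0,0,0,0,0]]]'; python3 go.py 540 20 210;python3 - <<'E'
from cell import ctrl
from h import *
for n in("top","scene"):
    p=ctrl.get_image(n);X=cloud(p);Z=X[...,2];C=p["color"].astype(int)
    np.savez(n+"1.npz",**{k:p[k] for k in("color","depth","camera_matrix","R","t")})
    s=ctrl.read_state();e=s["eef_pos"]
    m=(abs(X[...,0]-e[0])<130)&(abs(X[...,1]-e[1])<85)&(Z>95)&(C.min(-1)>90)&(Z<185)
    for lo,hi in((110,130),(160,185)):
        k=m&(Z>lo)&(Z<hi);r=cv2.minAreaRect(X[k][:,:2].astype(np.float32));print(n,e.round(1),lo,k.sum(),X[k].mean(0).round(1),r)
    cv2.imwrite(f"pics/e_{n}.png",p["color"][:,:,::-1])
a=cv2.imread("pics/e_top.png")[125:235,255:355];b=cv2.imread("pics/e_scene.png")[130:250,160:290]
cv2.imwrite("pics/e.png",np.hstack([cv2.resize(a,(400,440),interpolation=2),cv2.resize(b,(400,440),interpolation=2)]))
E
```

```text
clock: 9.75
eef_pos: [540.2, 20.6, 211.8]
tool_rot: [-3.141, 0.004, 3.107]
force: [-0.7, 0.3, -3.4]
width: 29.3
shift [ 0.007 -0.02   0.061] turn [-0.001  0.038  0.011] F [-0.7  0.3 -3.4] M [0.   0.02 0.04] q7 0.92 tilt [ 0.01 -0.23]
top [540.1  20.6 211.8] 110 1120 [510.9  29.4 119.5] ((541.3843383789062, 25.919513702392578), (106.63714599609375, 162.9227752685547), 88.72174072265625)
top [540.1  20.6 211.8] 160 273 [505.7  37.3 174.5] ((540.397216796875, 26.751304626464844), (176.9344024658203, 111.3040542602539), 1.4369128942489624)
scene [540.1  20.4 211.8] 110 560 [529.7  22.3 121. ] ((519.382080078125, 25.239513397216797), (106.74325561523438, 128.3538055419922), 87.98529815673828)
scene [540.1  20.4 211.8] 160 340 [560.4  23.  174.6] ((541.486572265625, 23.524124145507812), (128.52001953125, 175.85714721679688), 87.47686767578125)
```

View pics/e.png

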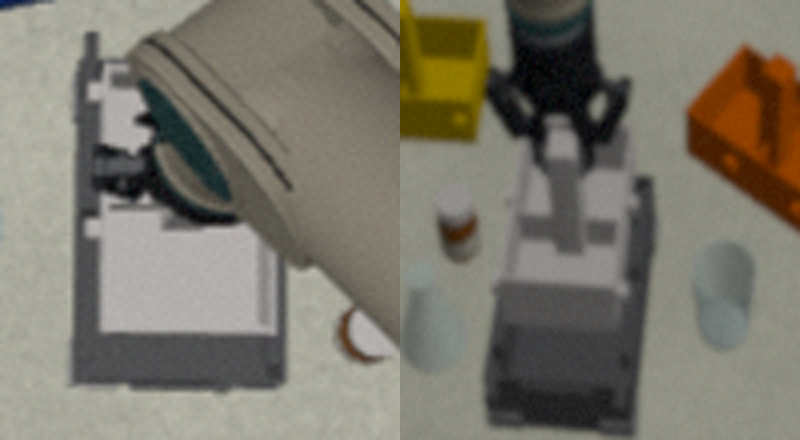

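The turn is done and the lugs at +x now face the tote's +x end. The carrier centre is about 1 mm from the tool axis in x. I'll lower it close above the rim, about 13 mm short of the expected grooves.

```bash
python3 -m crank '[[[0.05,0,0.15,0,0,0],[0,0,0.3,0,0,0],[0,0,0.4,0,0,0],[0,0,0.4,0,0,0],[0,0,0.3,0,0,0],[0,0,0.2,0,0,0],[0,0,0,0,0,0],[0,0,0,0,0,0],[0,0,0,0,0,0]]]'; python3 go.py 538.5 20.3 150; python3 -c "
from h import *
from cell import ctrl
print(ctrl.read_state()['qpos'].round(2))
p=np.load('top1.npz');X=cloud(p);print('arm z near jar',X[195:206,325:335,2].round(0).tolist()[0])"
```

```text
clock: 10.6
eef_pos: [537.3, 19.8, 152.0]
tool_rot: [-3.141, -0.0, 3.106]
force: [0.9, 0.0, -2.9]
width: 29.5
shift [-0.039  0.02   0.067] turn [-0.008 -0.001  0.001] F [ 0.9  0.  -2.9] M [-0.03 -0.01  0.01] q7 0.84 tilt [0.05 0.01]
[ 0.39  0.68 -0.74  1.9   0.62  0.81  0.84]
arm z near jar [77.0, -1.0, 3.0, 1.0, 6.0, -6.0, 2.0, 1.0, 2.0, 2.0]
```

```bash
python3 -m crank '[[[0,0,0.08,0,0,0],[0,0,0.08,0,0,0],[0,0,0.08,0,0,0],[0,0,0,0,0,0],[0,0,0,0,0,0]]]'; python3 -m crank '[[[0,0,0.06,0,0,0],[0,0,0,0,0,0]]]'; python3 go.py 538.5 20.3 141
```

```text
clock: 11.02
eef_pos: [538.7, 20.0, 145.6]
tool_rot: [-3.141, 0.003, 3.105]
force: [-0.0, -0.3, -3.2]
width: 29.3
clock: 11.18
eef_pos: [538.9, 20.0, 143.9]
tool_rot: [-3.141, 0.004, 3.105]
force: [0.2, 0.7, -3.0]
width: 29.2
shift [0.014 0.01  0.098] turn [-0.003  0.038 -0.004] F [ 0.2  0.7 -3. ] M [-0.03  0.07  0.02] q7 0.83 tilt [ 0.02 -0.23]
```

```bash
python3 -m crank '[[[0,0,0.05,0,0.03,0],[0,0,0,0,0,0]]]'; python3 -m crank '[[[0,0,0.05,0,0,0],[0,0,0,0,0,0]]]'; python3 -m crank '[[[0,0,0.05,0,0,0],[0,0,0,0,0,0]]]';python3 go.py 538.5 20.3 141
```

```text
clock: 11.35
eef_pos: [539.0, 20.0, 142.4]
tool_rot: [-3.141, 0.001, 3.105]
force: [0.1, -0.6, -3.3]
width: 29.4
clock: 11.52
eef_pos: [539.4, 20.1, 141.5]
tool_rot: [-3.141, 0.002, 3.105]
force: [-1.3, -1.2, -2.4]
width: 29.3
clock: 11.68
eef_pos: [539.8, 20.2, 141.7]
tool_rot: [-3.14, 0.003, 3.105]
force: [-0.0, -0.0, -4.1]
width: 28.8
shift [0.042 0.002 0.025] turn [-0.016  0.028 -0.005] F [-0.  -0.  -4.1] M [ 0.02 -0.07 -0.  ] q7 0.83 tilt [ 0.1  -0.17]
```

```bash
for i in 1; do python3 -m crank '[[[0,0,0.07,0,0.02,0],[0,0,0.07,0,0,0],[0,0,0.07,0,0,0]]]'; done; python3 go.py 552.5 20 141
```

```text
clock: 11.93
eef_pos: [540.7, 20.1, 141.2]
tool_rot: [-3.136, 0.005, 3.104]
force: [-6.5, -3.7, 22.4]
width: 29.3
shift [-0.392  0.012  0.01 ] turn [-0.056  0.044 -0.014] F [-6.5 -3.7 22.4] M [0.29 1.8  0.21] q7 0.82 tilt [ 0.33 -0.27]
```

It is resting on the liners at TCP z ≈ 141.3, the same height as at the start. Now I'll slide it lightly in +x with a small downward bias.

```bash
python3 -m crank '[[[-0.06,0,0.01,-0.05,0.04,-0.01],[-0.08,0,0.02,0,0,0],[-0.08,0,0.02,0,0,0],[-0.08,0,0.02,0,0,0]]]'; python3 go.py 552.5 20 141
```

```text
clock: 12.27
eef_pos: [545.7, 20.0, 141.3]
tool_rot: [-3.137, -0.006, 3.106]
force: [-13.2, -1.7, 20.4]
width: 29.1
shift [-0.226  0.007  0.009] turn [-0.039 -0.062  0.001] F [-13.2  -1.7  20.4] M [0.24 2.36 0.05] q7 0.84 tilt [0.24 0.37]
```

```bash
python3 -m crank '[[[-0.08,0,0.02,0,0,0],[-0.08,0,0.02,0,0,0]]]'; python3 go.py 552.5 20 141
```

```text
clock: 12.43
eef_pos: [546.8, 20.0, 141.7]
tool_rot: [-3.134, -0.013, 3.107]
force: [-9.7, -2.4, 16.3]
width: 29.8
shift [-0.19   0.006  0.022] turn [-0.07  -0.126  0.008] F [-9.7 -2.4 16.3] M [0.38 1.41 0.38] q7 0.84 tilt [0.42 0.75]
```

```bash
python3 -m crank '[[[-0.06,0,-0.01,-0.06,-0.1,0],[-0.08,0,0.0,0,-0.02,0],[-0.08,0,0.01,0,-0.02,0]]]'; python3 go.py 552.5 20 141
```

```text
clock: 12.68
eef_pos: [552.6, 19.9, 141.2]
tool_rot: [-3.14, -0.001, 3.107]
force: [-7.7, -0.1, 11.0]
width: 29.3
shift [0.004 0.005 0.006] turn [-0.015 -0.005  0.014] F [-7.7 -0.1 11. ] M [0.32 1.98 0.2 ] q7 0.84 tilt [0.09 0.03]
```

```bash
python3 -m crank '[[[-0.04,0,0.015,0,0,0],[-0.04,0,0.015,0,-0.02,0]]]'; python3 go.py 552.5 20 141
```

```text
clock: 12.85
eef_pos: [552.6, 20.0, 141.1]
tool_rot: [-3.138, -0.004, 3.107]
force: [-7.6, -1.3, 14.5]
width: 29.2
shift [0.005 0.    0.005] turn [-0.035 -0.04   0.014] F [-7.6 -1.3 14.5] M [0.17 1.64 0.13] q7 0.84 tilt [0.21 0.24]
```

```bash
python3 -m crank '[[[-0.04,0,0.015,0,-0.03,0],[-0.04,0,0.015,0,-0.03,0]]]'; python3 go.py 552.5 20 141
```

```text
clock: 13.02
eef_pos: [552.6, 20.1, 141.3]
tool_rot: [-3.136, -0.003, 3.107]
force: [-7.3, -1.5, 10.9]
width: 29.6
shift [ 0.005 -0.003  0.009] turn [-0.056 -0.029  0.015] F [-7.3 -1.5 10.9] M [0.3  1.48 0.19] q7 0.84 tilt [0.34 0.18]
```

```bash
python3 -m crank '[[[-0.07,0,0.005,-0.04,-0.03,0],[-0.07,0,0.01,0,-0.02,0]]]'; python3 go.py 552.5 20 141
```

```text
clock: 13.18
eef_pos: [554.0, 20.0, 141.1]
tool_rot: [-3.138, -0.004, 3.108]
force: [-7.6, -2.2, 10.9]
width: 29.3
shift [ 0.051 -0.001  0.003] turn [-0.037 -0.036  0.024] F [-7.6 -2.2 10.9] M [0.36 1.65 0.27] q7 0.84 tilt [0.22 0.21]
```

```bash
python3 -m crank '[[[-0.06,0,0.01,-0.04,-0.03,0.01],[-0.06,0,0.015,0,-0.02,0]]]'; python3 go.py 552.5 20 141
```

```text
clock: 13.35
eef_pos: [554.2, 19.8, 140.8]
tool_rot: [-3.139, -0.006, 3.108]
force: [-10.1, -3.0, 13.3]
width: 29.4
shift [ 0.056  0.005 -0.006] turn [-0.023 -0.056  0.024] F [-10.1  -3.   13.3] M [0.45 1.74 0.31] q7 0.85 tilt [0.14 0.34]
```

```bash
python3 -m crank '[[[-0.06,0,0.01,-0.04,-0.03,0.01],[-0.06,0,0.015,0,-0.02,0]]]'; python3 go.py 552.5 20 141
```

```text
clock: 13.52
eef_pos: [554.4, 19.7, 140.8]
tool_rot: [-3.141, -0.008, 3.108]
force: [-8.3, -2.1, 13.0]
width: 29.0
shift [ 0.064  0.009 -0.007] turn [-0.009 -0.072  0.024] F [-8.3 -2.1 13. ] M [0.4  1.68 0.2 ] q7 0.85 tilt [0.06 0.43]
```

```bash
cat > look.py <<'E'
import sys
from cell import ctrl
from h import *
p=ctrl.get_image("scene");q=ctrl.get_image("top");e=ctrl.read_state()["eef_pos"];print(e.round(1))
zr=float(sys.argv[2])
for n,p_ in(("scene",p),("top",q)):
    X=cloud(p_);Z=X[...,2];C=p_["color"].astype(int)
    m=(abs(X[...,0]-e[0])<110)&(abs(X[...,1]-e[1])<85)&(abs(Z-zr)<7)&(C.min(-1)>85)
    print(n,m.sum(),cv2.minAreaRect(X[m][:,:2].astype(np.float32)))
a=q["color"][135:215,265:335,::-1];b=p["color"][150:250,180:260,::-1]
cv2.imwrite(f"pics/{sys.argv[1]}.png",np.hstack([cv2.resize(a,(437,500),interpolation=2),cv2.resize(b,(360,500),interpolation=2)]))
E
python3 look.py f 107
```

```text
[554.5  19.7 140.8]
scene 213 ((555.6673583984375, 22.420185089111328), (110.95349884033203, 174.35455322265625), 88.4337387084961)
top 195 ((553.8558349609375, 23.864025115966797), (108.28948211669922, 170.8272247314453), 88.38819122314453)
```

View pics/f.png

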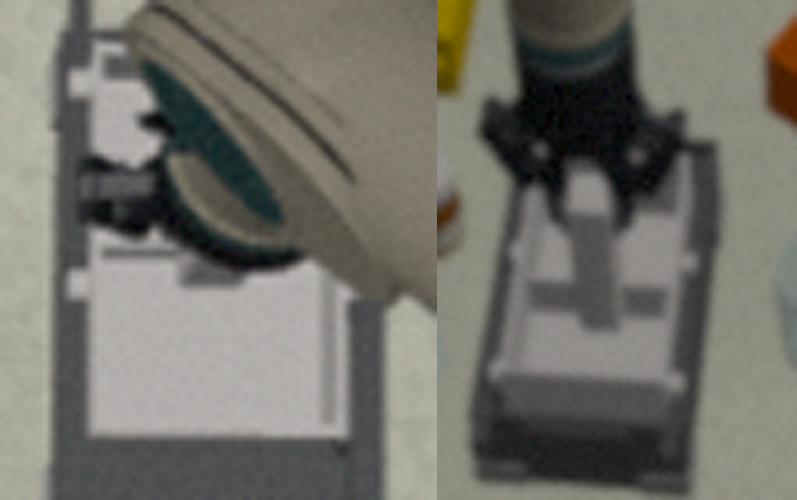

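```bash
python3 -m crank '[[[0.0,-0.05,-0.03,0,-0.06,0.05],[0.02,0,0.0,0,0,0],[0.0,0,0.02,0,0,0],[0.0,0,0.02,0,0,0],[0,0,0.02,0,0,0]]]'; python3 go.py 552.5 20 141
```

```text
clock: 14.03
eef_pos: [555.1, 18.2, 138.1]
tool_rot: [-3.141, -0.001, 3.102]
force: [0.2, 0.4, -2.4]
width: 29.2
shift [ 0.088  0.058 -0.097] turn [-0.001 -0.008 -0.033] F [ 0.2  0.4 -2.4] M [-0.02  0.   -0.02] q7 0.84 tilt [0.01 0.05]
```

The lugs found the grooves: z fell to 138 with no contact force. I'll lower gently, checking as it goes.

```bash
python3 -m crank '[[[0,0,0.06,0,0,-0.02],[0,0,0.06,0,0,0],[0,0,0.06,0,0,0]]]'; python3 go.py 555 18.5 104
```

```text
clock: 14.28
eef_pos: [555.5, 18.1, 131.5]
tool_rot: [3.141, -0.001, 3.104]
force: [-0.2, -0.3, -2.8]
width: 29.5
shift [0.015 0.013 0.917] turn [ 0.004 -0.011 -0.015] F [-0.2 -0.3 -2.8] M [-0.02  0.01  0.  ] q7 0.84 tilt [-0.02  0.06]
```

```bash
python3 -m crank '[[[0,0,0.08,0,0,0],[0,0,0.08,0,0,0],[0,0,0.08,0,0,0],[0,0,0.08,0,0,0]]]'; python3 go.py 555 18.5 104
```

```text
clock: 14.62
eef_pos: [555.4, 18.1, 120.5]
tool_rot: [3.141, -0.002, 3.104]
force: [-0.5, -0.9, -3.1]
width: 29.4
shift [0.013 0.012 0.552] turn [ 0.005 -0.015 -0.015] F [-0.5 -0.9 -3.1] M [-0.02 -0.04  0.01] q7 0.82 tilt [-0.03  0.09]
```

```bash
python3 -m crank '[[[0,0,0.08,0,0,0],[0,0,0.08,0,0,0],[0,0,0.08,0,0,0],[0,0,0.08,0,0,0],[0,0,0.06,0,0,0]]]'; python3 go.py 555 18.5 104
```

```text
clock: 15.03
eef_pos: [555.3, 18.1, 107.7]
tool_rot: [3.141, -0.002, 3.104]
force: [-0.2, 1.2, -2.7]
width: 28.9
shift [0.011 0.013 0.123] turn [ 0.005 -0.017 -0.015] F [-0.2  1.2 -2.7] M [-0.02 -0.    0.03] q7 0.81 tilt [-0.03  0.1 ]
```

```bash
python3 -m crank '[[[0,0,0.04,0,0,0],[0,0,0.04,0,0,0],[0,0,0.04,0,0,0],[0,0,0.04,0,0,0]]]'; python3 go.py 555 18.5 100
```

```text
clock: 15.37
eef_pos: [555.3, 18.1, 102.2]
tool_rot: [3.141, -0.002, 3.104]
force: [0.2, -0.0, -3.1]
width: 29.2
shift [0.011 0.013 0.075] turn [ 0.005 -0.018 -0.015] F [ 0.2 -0.  -3.1] M [-0.02  0.06 -0.  ] q7 0.8 tilt [-0.03  0.11]
```

```bash
python3 -m crank '[[[0,0,0.03,0,0,0],[0,0,0.03,0,0,0]]]'; python3 go.py 555 18.5 100
```

```text
clock: 15.53
eef_pos: [555.4, 18.3, 100.4]
tool_rot: [3.141, -0.002, 3.104]
force: [-2.9, 0.9, 7.2]
width: 29.4
shift [0.014 0.005 0.013] turn [ 0.007 -0.016 -0.015] F [-2.9  0.9  7.2] M [-0.02  0.75 -0.03] q7 0.8 tilt [-0.04  0.09]
```

```bash
python3 -m crank '[[[0,0,0.03,0,0,0],[0,0,0.03,0,0,0]]]'; python3 go.py 555 18.5 100
```

```text
clock: 15.7
eef_pos: [555.4, 18.4, 100.4]
tool_rot: [-3.141, -0.001, 3.104]
force: [-2.0, -1.1, 5.0]
width: 29.2
shift [0.015 0.004 0.013] turn [-0.009 -0.01  -0.014] F [-2.  -1.1  5. ] M [-0.17  0.61 -0.02] q7 0.8 tilt [0.05 0.06]
```

It is seated at 100.4, exactly the height predicted for fully nested (141.4 − 41). Letting go and retreating straight up.

```bash
python3 -m crank '[[[0,0,0,0,0,0],[0,0,0,0,0,0]]]'; python3 -m crank '[[[0,0,0,0,0,0],[0,0,0,0,0,0],[0,0,0,0,0,0],[0,0,0,0,0,0],[0,0,0,0,0,0],[0,0,0,0,0,0],[0,0,0,0,0,0]]]' -1; python3 go.py 555 18.5 230
```

```text
clock: 15.87
eef_pos: [555.7, 18.5, 100.9]
tool_rot: [-3.141, -0.0, 3.105]
force: [-0.0, 0.2, -2.8]
width: 29.2
clock: 16.45
eef_pos: [557.5, 19.1, 101.9]
tool_rot: [3.141, 0.004, 3.105]
force: [-0.3, 0.2, 0.4]
width: 85.4
shift [ 0.067 -0.022 -4.271] turn [ 0.001  0.034 -0.012] F [-0.3  0.2  0.4] M [-0.03  0.01 -0.  ] q7 0.8 tilt [-0.01 -0.2 ]
```

```bash
python3 -m crank '[[[0,0,-0.1,0,0,0],[0,0,-0.2,0,0,0],[0,0,-0.4,0,0,0],[0,0,-0.6,0,0,0],[0,0,-0.6,0,0,0],[0,0,-0.6,0,0,0],[0,0,-0.6,0,0,0],[0,0,-0.6,0,0,0],[0,0,-0.3,0,0,0],[0,0,0,0,0,0],[0,0,0,0,0,0],[0,0,0,0,0,0]]]'; python3 look.py g 66
```

```text
clock: 17.45
eef_pos: [556.6, 20.2, 234.8]
tool_rot: [3.141, 0.006, 3.107]
force: [0.6, 0.7, -0.4]
width: 85.4
[556.3  20.1 234.1]
scene 284 ((548.943115234375, 19.549976348876953), (148.23870849609375, 205.1046600341797), 88.4239730834961)
top 250 ((553.0464477539062, 29.99417495727539), (125.5989761352539, 209.21556091308594), 87.94893646240234)
```

View pics/g.png

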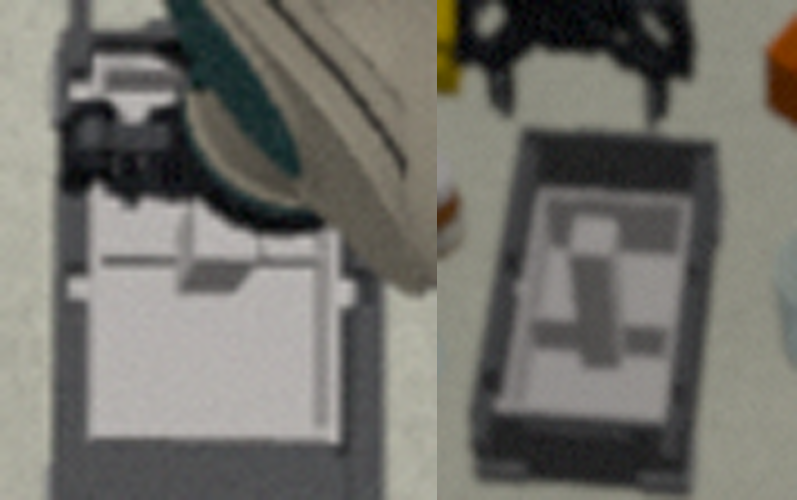

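The carrier sits down inside the tote with its lugs in the grooves, and the gripper is clear. One last numeric check of height, level and the neighbours, then I'll hand in.

```bash
python3 - <<'E'
from cell import ctrl
from h import *
p=ctrl.get_image("scene");X=cloud(p);Z=X[...,2];C=p["color"].astype(int)
w=(abs(X[...,0]-554)<95)&(abs(X[...,1]-20)<60)&(C.min(-1)>85)
k=w&(Z>126)&(Z<142);print("post top",k.sum(),X[k].mean(0).round(1))
f=w&(Z<14)&(Z>0);P=X[f];A=np.c_[P[:,:2]-[554,20],np.ones(len(P))];c=np.linalg.lstsq(A,P[:,2],rcond=None)[0]
print("floor z",c[2].round(1),"tilt deg",np.rad2deg(c[:2]).round(2),len(P))
o=np.load("scene0.npz")
for q in("beaker","flask","vial_jar","stopper_case","wash_bottle"): print(q,[np.round(d["extent"]).tolist() for d in ctrl.search_frame(q,p)[:1]])
d=np.abs(C-o["color"].astype(int)).max(-1)
for n,(u,v) in dict(beaker=(266,212),flask=(171,217),jar=(179,189),case=(244,270)).items(): print(n,"mean diff",d[v-14:v+14,u-8:u+8].mean().round(1))
ctrl.finish_job();print("clock",ctrl.read_state()["clock"])
E
```

```text
post top 88 [558.9  21.3 134.2]
floor z 9.3 tilt deg [-0.05  0.03] 554
beaker [[267.0, 212.0, 21.0, 31.0]]
flask []
vial_jar [[178.0, 189.0, 13.0, 23.0]]
stopper_case [[242.0, 271.0, 31.0, 22.0]]
wash_bottle [[338.0, 177.0, 21.0, 32.0]]
beaker mean diff 5.2
flask mean diff 5.4
jar mean diff 5.3
case mean diff 6.2
the job is handed in; nothing more can be done
the job is handed in; nothing more can be done
```

The white carrier is nested in the tote, released, and the job is handed in at about 17.5 s. I lifted it by its post and turned it half round. I then set it on the liners and slid it in +x until the lugs dropped into the grooves. From there I lowered it until it touched the tote's floor, let go and backed straight up.

- **Contact forces:** In the readings I took, contact force peaked at about 24 N, while it was being set down and slid on the liners. Contact was lighter, about 7 N, when it reached the floor.
- **Seating:** The tool stopped at 100.4 mm, exactly the height predicted for fully nested. The post top measures 134.2 mm against the 134 mm expected.
- **Level:** The carrier's floor is level to within 0.1°.
- **Other things on the bench:** The beaker, jar, case and wash bottle show at their starting positions. The network missed the flask in the last picture, but that patch of the image changed no more than the other patches compared, so it looks unmoved.
- **Loose figures:** Measuring the carrier's rim outline once it was nested gave no usable position, because the tote's own rim mixed in. The post height and floor tilt are the checks to trust.

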